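Blow off the probes, then hold the test jig's cam lever at top lift

TASK

Clean and close the small board test jig for a test: first press the red nozzle cap of the air duster can fully down while the jig is still open, and let it spring back up. Then swing the jig's red-handled cam lever up to its highest lift, where it stands straight up, so that the board is raised against the probes, and finish still holding it there, because its spring swings it back as soon as it is let go. Leave the tools lying round the jig where they are.

Things in the scene. Friction and masses are not known exactly. Their poses are not given: they have to be found in the camera images.
- jig: board test jig fixed to the bench: aluminium base 150 (x) x 120 (y) mm, green board on a black nest, clear probe plate on top (same size, top at 97 mm; nuts and header up to 109 mm). Origin at bench level under its centre; z up, x from front to back, y to its left; the front faces the robot within 0.25 rad. The cam shaft lies along y, 36 mm up, over the centre; the lever is on the right (-y)
- lever: the cam lever: a 10 mm steel rod on the jig's right, in a plane 88 mm right (-y) of the jig's centre, with a red round grip standing out sideways at its end like a crank handle. 110 mm from shaft axis to grip axis. At rest it points to the jig's front (-x), 10 degrees above level. Its origin lies on the shaft axis at the jig's middle; it turns with the shaft; at rest its axes are those of the jig
- lever_grip (a point): middle of the red grip: a sleeve 20 mm in diameter, 46 mm long, parallel to the jig's y, 119 mm right of the jig's centre, that revolves freely on its pin. 55 mm above the bench and 108 mm in front of the shaft at rest, 146 mm above the bench when the lever is upright. It can be pinched from above, fingers closing along the jig's x, and led round the shaft in an arc with the tool pointing down
- cam_axis (a point): point on the cam shaft's axis abreast of the middle of the red grip (36 mm above the bench); the shaft is parallel to the jig's y
- cam_shaft (a joint): lever angle in rad: 0 at rest (leaning to the jig's front, 10 degrees above level, on its stop), grows as the lever swings up and to the back; 1.40 is straight up = highest lift; beyond that the cam lets the board down again, far stop at 1.90. A return spring and the weight pull it to 0: some 2 to 3.5 N at the grip, all the way
- nest (a joint): lift of the board nest in m: 0 at rest, about 0.0081 at the cam's highest point; driven only by the cam shaft
- duster: air duster can, 50 mm in diameter, white with a blue band, strapped in a steel bracket (base 78 x 84 mm) fixed to the bench 155 to 175 mm to the left (+y) of the jig's centre. Origin at bench level under the can's axis; y points away from the jig, the thin red straw on its nozzle points along -y, down into the gap under the probe plate
- nozzle_top (a point): top centre of the red nozzle cap on the can, 24 mm in diameter, 137.5 mm above the bench when up. The straw leaves it 8 mm below the top
- nozzle (a joint): how far the nozzle cap is pressed down, in m: 0 up, 0.004 fully down. Spring: 2.1 N to start, 4.9 N fully down; returns by itself when let go
- loupe: black eyepiece loupe, 39 mm in diameter, 34 mm high, standing in front of the jig; leave alone
- side_cutters: red-handled side cutters, 55 x 111 x 10 mm, lying to the front left of the jig; leave alone
- esd_brush: black brush, 15 x 156 x 20 mm, lying behind the jig; leave alone
- solder_spool: blue spool of solder wire, 72 x 55 x 50 mm, behind the jig; leave alone
- screw_tray: round metal tray with screws, 100 mm wide, 20 mm high, to the right of the jig; leave alone
- flux_tin: round yellow tin, 49 mm wide, 21 mm high, to the left of the can; leave alone

How it is judged:
By the outcome, as a careful person would: the job done as asked, in the order asked, and still so for the second after the job is handed in, while the arm keeps its last pose, push and grip.
It also fails if it takes over 45 s, if anything falls off the work surface, if the arm or the gripper's body presses on something with over 40 N, if the wrist force passes 120 N, or if a joint passes its speed limit or range.

ROBOT

A 6-joint arm with a two-finger parallel gripper is mounted at the origin on a cart in front of the work surface, level with it; the furniture and walls round the work are solid. World frame = base frame: x ahead of the robot, y to its left, z up, the work surface at z = 0. Lengths are in m, angles in degrees, forces in N, time in s.
With the tool pointing down it reaches from about 0.4 to 0.825 m from the base axis. Payload 7 kg.
Tool frame: the origin (TCP) lies between the finger pads, 19 mm behind the fingertips; this is the grasp point; z points along the fingers, y is the line along which they close (so a half turn about z gives the same grasp; the last joint's range is limited). The gripper opens to 88 mm and grips with 3 to 60 N. Pads are 19 mm wide; open, the fingers measure 130 mm over their backs; the gripper's body (78 mm by 193 mm) begins 47 mm behind the grasp point.
Start: joints at [89.903, 20.546, 0.682, 0, -70.136, -16.507], TCP at [0.193, 0.647, 0.245] pointing down, gripper open.
Joint ranges: [-176.03, 176.03], [-82.01, 121.73], [-58.28, 71.71], [-173.87, 95.51], [-174.79, -0.11], [-173.66, 173.66]. Speed limits (degrees/s): [136.94, 136.94, 172.46, 180, 180, 180].

INTERFACE

Orientations are given as [roll, pitch, yaw] about the fixed x, y, z axes, in that order (R = Rz(yaw) Ry(pitch) Rx(roll)).
In Python, from plant import ctrl, imaging, job, readout gives the robot as it stands (ctrl), with the cameras (imaging), the job (job) and the readings (readout).
- The arm moves only by the tool drive_effector, called after "Call:" in YAML: its name, and indented under it one key for each argument. Schema: {"type":"object","properties":{"offsets":{"type":"object","properties":{"ticks":{"type":"array","items":{"type":"array","items":{"type":"number"},"minItems":5,"maxItems":5},"minItems":1,"maxItems":8}},"additionalProperties":false,"required":["ticks"]},"only":{"type":"string"},"quiet":{"type":"boolean"},"lines":{"type":"string"}},"required":["offsets"],"additionalProperties":false}. offsets is an object whose key "ticks" holds a list of rows, 1 to 8 of them, each of 5 numbers: dx, dy, dz in m, then a turn about the tool's z in degrees, then the finger opening in m; each row is the pose to reach, as a shift and turn from the pose commanded when the call began, along the tool's axes at that moment; what a row does not reach only later rows make up. A row lasts 1/8 s, in which the tool goes at most 0.0625 m and 10.7 degrees, less where a joint would pass 70% of its speed; a pose out of reach is approached as far as the arm can. The fingers move at their own pace and stop on an object; the grip force is fixed at half the most. Time passes only in rows, so rows that do not move let the fingers close. The tool returns the time, the measured TCP pose, the force, the opening and the grip force at its end. only (a regular expression) keeps the lines of the reply that match it, lines (a string "A,B") keeps lines A to B, and quiet returns only ok. Input that does not fit is refused with a message, and nothing moves.
- readout.get_obs(): the state, without advancing time (a new reading comes with each control period).
- imaging.snapshot(name): name is "side" or "top" or "wrist"; returns a dict with "frame" (400x640x3 uint8, red, green, blue), "z_map" (400x640 float32, m along the optical axis (not along the pixel's ray), 0 where there is no reading), "fovy" (degrees; the focal length in pixels is half the picture's height over the tangent of half this angle, whatever the lens; pixels are square), "cx", "cy" (the principal point, pixels), "k1" (the pictures are not rectified: a ray, as slopes to the right and down, at radius r is drawn at 1 + k1 r^2 times it, then the intrinsics apply), "R" (3x3) and "t" (3): a world point X has camera coordinates R X + t; the wrist camera has in their place "T_tool_cam" (4x4, takes a point from camera to tool coordinates, whose origin is the TCP and whose axes are the flange's). Camera axes: x right, y down, z forward; pixel columns grow to the right and rows downward; lengths in m; the calibration is good to about 2 mm. A picture is of the moment at which its call begins: read the wrist's pose just before it.
- job.close_job(): hands the job in; it is judged then, once.
The state is a dict: "clock": time; "joint_pos": joint angles; "qvel": joint speeds; "tau": joint torques, N m; "tool_pos": TCP position; "orientation": TCP orientation; "force": force on the tool from outside, world axes, zero at the start; "moment": the same for the moment, N m; "opening": finger opening in m; "gripper_force": force on a finger pad.
Only numpy, scipy, OpenCV 4.12 (cv2) and the standard library are available. Lean on these libraries where they do the work, as an engineer would, in place of code of your own. Each camera call takes 0.05 s, during which the arm holds its last target. There are 200 camera calls.

## Working session

There is one attempt and no reset: what is moved stays moved. The work goes in short steps, Python scripts to look and compute and a tool call to move; the robot and the scene stay as the last step left them, time stands still between calls to the robot, and variables do not carry over. Pictures are saved under pics/ and viewed, at most 10 in all, crops included, and the job is handed in when it is done.

```bash
ls; mkdir -p pics; cat > h.py <<'E'
import numpy as np, cv2
from plant import ctrl, imaging, job, readout
def K(s):
    f=200/np.tan(np.radians(s["fovy"])/2); return np.array([[f,0,s["cx"]],[0,f,s["cy"]],[0,0,1.]])
def und(s,uv):
    p=cv2.undistortPoints(np.array(uv,float).reshape(-1,1,2),K(s),np.array([s["k1"],0,0,0,0.])).reshape(-1,2)
    return np.c_[p,np.ones(len(p))]
def depthpts(s,uv):
    uv=np.array(uv).reshape(-1,2); d=und(s,uv); z=s["z_map"][uv[:,1].astype(int),uv[:,0].astype(int)]
    return ((d*z[:,None])-s["t"])@np.array(s["R"])
def plane(s,uv,h):
    R=np.array(s["R"]);o=-R.T@s["t"]; d=und(s,uv)@R
    return o+d*((h-o[2])/d[:,2])[:,None]
def save(s,n): cv2.imwrite("pics/"+n,s["frame"][:,:,::-1])
E
python3 - <<'E'
from h import *
for n in("top","side"):
    s=imaging.snapshot(n); save(s,n+"0.png"); np.save(n+"0.npy",s,allow_pickle=True)
    print(n,-np.array(s["R"]).T@s["t"],s["fovy"],s["k1"])
o=readout.get_obs();print(o["clock"],o["tool_pos"],o["orientation"],o["force"],o["opening"])
E
```

```text
pics
plant.py
top [ 0.3810039  -0.10168878  1.49038667] 45.309866077748126 -0.018309969266770303
side [0.32768923 0.63716996 0.44072383] 53.095925753929464 -0.05884333154587488
0.1 [0.19281445 0.64645404 0.24451519] [ 1.79913544e+02 -1.04895551e-02 -1.66100674e+01] [0.94217899 0.38448876 0.20194843] 0.08758576113923848
```

View pics/top0.png

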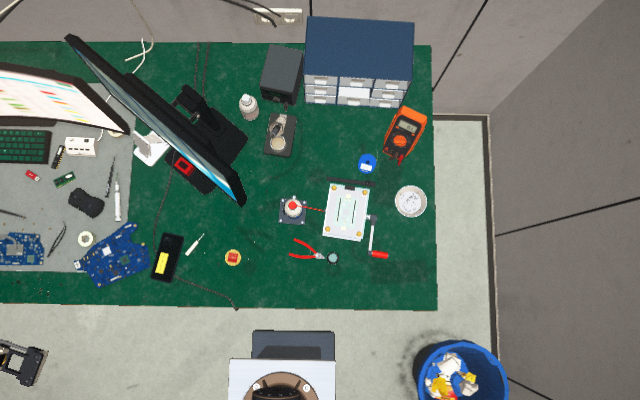

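View pics/side0.png

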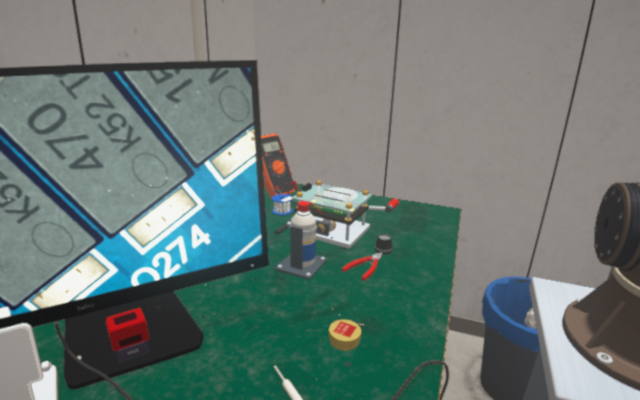

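The top view shows the nozzle cap at about (292,206), the jig at (346,212), and the lever grip at (380,255). In the side view, the cap is at about (304,206) and the grip at (393,203). Next I'll measure them.

```bash
cat > m.py <<'E'
from h import *
def blobs(s,box):
    h=cv2.cvtColor(s["frame"],cv2.COLOR_RGB2HSV); x0,y0,x1,y1=box
    m=(((h[...,0]<7)|(h[...,0]>173))&(h[...,1]>150)&(h[...,2]>90)).astype(np.uint8)
    k=np.zeros_like(m);k[y0:y1,x0:x1]=m[y0:y1,x0:x1]
    n,l,st,c=cv2.connectedComponentsWithStats(k)
    return [(st[i],c[i],np.argwhere(l==i)[:,::-1]) for i in range(1,n) if st[i][4]>8]
E
python3 - <<'E'
from m import *
T=np.load("top0.npy",allow_pickle=True).item();S=np.load("side0.npy",allow_pickle=True).item()
for s,box,h in((T,(275,195,315,220),.1375),(T,(365,240,395,265),.058),(S,(290,195,320,220),.1375),(S,(380,190,405,215),.058)):
    for st,c,px in blobs(s,box):
        print(st,c.round(1),plane(s,[c],h).round(4),np.median(depthpts(s,px),0).round(4))
        if s is T: 
            r=cv2.minAreaRect(px.astype(np.float32));print("rect",r,plane(s,cv2.boxPoints(r),h).round(4))
# jig plate corners
h=cv2.cvtColor(T["frame"],cv2.COLOR_RGB2HSV)
m=((h[...,2]>150)&(h[...,1]<70)).astype(np.uint8);k=np.zeros_like(m);k[175:250,315:372]=m[175:250,315:372]
n,l,st,c=cv2.connectedComponentsWithStats(k);i=1+np.argmax(st[1:,4])
r=cv2.minAreaRect(np.argwhere(l==i)[:,::-1].astype(np.float32));b=plane(T,cv2.boxPoints(r),.097);print(st[i],b.round(4),b.mean(0))
e=[b[1]-b[0],b[2]-b[1]];print([(np.linalg.norm(v),np.degrees(np.arctan2(v[1],v[0]))) for v in e])
cv2.imwrite("pics/c.png",cv2.resize(T["frame"][165:275,270:430,::-1],None,fx=5,fy=5,interpolation=cv2.INTER_CUBIC))
E
```

```text
[289 202   8   7  46] [292.1 205. ] [[ 0.5981 -0.0289  0.1375]] [ 0.5981 -0.0284  0.1367]
rect ((292.5, 205.0), (6.0, 7.0), 90.0) [[ 0.6065 -0.0197  0.1375]
 [ 0.6068 -0.0398  0.1375]
 [ 0.5895 -0.0401  0.1375]
 [ 0.5891 -0.0201  0.1375]]
[302 206  10   3  13] [306.8 207.2] [[ 0.5924 -0.0711  0.1375]] [ 0.5954 -0.0711  0.1129]
rect ((306.5000305175781, 207.00001525878906), (9.21745777130127, 1.3728129863739014), 11.309932708740234) [[ 0.5933 -0.0568  0.1375]
 [ 0.5972 -0.0575  0.1375]
 [ 0.5924 -0.0834  0.1375]
 [ 0.5885 -0.0827  0.1375]]
[372 250  16   9 102] [379.6 254.2] [[ 0.4667 -0.2886  0.058 ]] [ 0.4665 -0.2891  0.0631]
rect ((379.6486511230469, 254.10809326171875), (15.124707221984863, 6.5759596824646), 9.462321281433105) [[ 0.4605 -0.2649  0.058 ]
 [ 0.4798 -0.2681  0.058 ]
 [ 0.4731 -0.3126  0.058 ]
 [ 0.4539 -0.3092  0.058 ]]
[298 201  12   8  57] [303.5 204. ] [[ 0.5969 -0.0213  0.1375]] [ 0.596  -0.0209  0.1377]
[389 199  10   8  53] [393.7 202.1] [[ 0.4658 -0.2961  0.058 ]] [ 0.4634 -0.2855  0.0635]
[ 322  183   48   59 2046] [[ 0.5165 -0.1134  0.097 ]
 [ 0.6743 -0.1353  0.097 ]
 [ 0.6558 -0.2663  0.097 ]
 [ 0.4988 -0.2421  0.097 ]] [ 0.58634052 -0.18924365  0.097     ]
[(np.float64(0.15930255942589383), np.float64(-7.903727718712471)), (np.float64(0.13230578617542746), np.float64(-98.03105780077448))]
```

View pics/c.png

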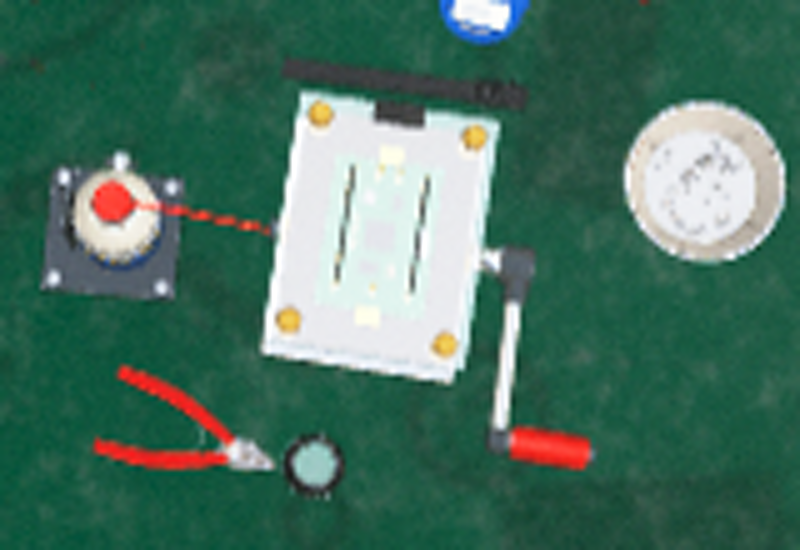

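The crop shows the lever at rest, with the grip at (550,448), the cap at (112,203), and the straw running to the jig. The jig's yaw is about -8.5°. The monitor is near the path, so I'll check its corner before moving.

```bash
python3 - <<'E'
from h import *
T=np.load("top0.npy",allow_pickle=True).item()
v,u=np.mgrid[0:400,0:640];uv=np.c_[u.ravel(),v.ravel()]
P=depthpts(T,uv);z=T["z_map"].ravel()
ok=(z>0)&(P[:,2]>.15)&(P[:,0]>.3)&(P[:,1]<.75)&(P[:,1]>-.5)
for y in np.arange(-.5,.75,.1):
    q=P[ok&(abs(P[:,1]-y)<.05)]
    if len(q):print(y.round(2),len(q),q[q[:,0].argmin()].round(3),q[:,2].max().round(3))
s=lambda p,y0=np.radians(-16.6):print(p,np.round([[np.cos(y0),np.sin(y0),0],[np.sin(y0),-np.cos(y0),0],[0,0,-1]]@(np.array(p)-[.193,.647,.245]),4))
s([.45,.2,.245]);s([.597,-.026,.20])
print([ (round(a,4)) for a in readout.get_obs()["joint_pos"]])
E
```

```text
-0.5 297 [ 1.174 -0.484  0.2  ] 0.247
-0.4 1319 [ 0.824 -0.395  0.156] 0.247
-0.3 3064 [ 0.847 -0.335  0.155] 0.24
-0.2 2941 [ 0.94  -0.207  0.186] 0.238
-0.1 2778 [ 0.944 -0.1    0.186] 0.238
-0.0 667 [0.777 0.031 0.2  ] 0.233
0.1 1294 [0.601 0.121 0.174] 0.41
0.2 2326 [0.627 0.15  0.156] 0.411
0.3 2246 [0.714 0.253 0.175] 0.412
0.4 1692 [0.794 0.352 0.168] 0.413
0.5 2328 [0.836 0.497 0.163] 0.411
0.6 1937 [0.852 0.551 0.152] 0.499
0.7 1550 [0.872 0.651 0.153] 0.399
[0.45, 0.2, 0.245] [0.374  0.3549 0.    ]
[0.597, -0.026, 0.2] [0.5794 0.5295 0.045 ]
[np.float64(89.902), np.float64(20.5886), np.float64(0.6398), np.float64(-0.0154), np.float64(-70.1371), np.float64(-16.5069)]
```

Call:
drive_effector:
  offsets: {"ticks":[[0.0408, 0.0462, 0, 10, 0], [0.0815, 0.0923, 0, 20, 0], [0.1223, 0.1385, 0, 30, 0], [0.163, 0.1846, 0, 40, 0], [0.2038, 0.2308, 0, 50, 0], [0.2446, 0.2769, 0, 60, 0], [0.2853, 0.3231, 0, 71, 0], [0.3261, 0.3692, 0, 82, 0]]}

```text
clock: 1.1
tool_pos: [0.4001, 0.1979, 0.2455]
orientation: [-180.0, 0.0, -98.4]
force: [0.9, 0.5, 0.5]
opening: 0.0128
gripper_force: 0.0
```

```bash
python3 -c "
from plant import ctrl, imaging, job, readout
o=readout.get_obs();print(o['joint_pos'],o['orientation'],o['force'])"
```

```text
[ 5.17611522e+01 -1.65892763e+00 -2.65935034e+01 -1.56379328e-03
 -6.50410346e+01 -6.01678686e+01] [-1.79989097e+02  2.18630810e-02 -9.84073739e+01] [0.94175909 0.45915709 0.45512789]
```

Call:
drive_effector:
  offsets: {"ticks":[[0.0566, -0.0237, 0, 0, 0], [0.1133, -0.0473, 0, 0, 0], [0.17, -0.071, 0, 0, 0], [0.2265, -0.0946, 0, 0, 0], [0.215, -0.14, 0.02, 0, 0], [0.204, -0.185, 0.04, 0, 0], [0.1932, -0.2291, 0.06, 0, 0], [0.1932, -0.2291, 0.06, 0, 0]]}

```text
clock: 2.1
tool_pos: [0.6005, -0.0238, 0.1815]
orientation: [179.7, -0.1, -98.1]
force: [0.0, 0.4, 0.3]
opening: 0.0005
gripper_force: 0.0
```

```bash
python3 - <<'E'
from m import *
o=readout.get_obs();print(o['tool_pos'],o['orientation'],o['force'],o['opening'])
for n in("side",):
    s=imaging.snapshot(n)
    cv2.imwrite("pics/%s1.png"%n,cv2.resize(s["frame"][130:290,240:440,::-1],None,fx=3.5,fy=3.5))
    for st,c,px in blobs(s,(290,195,320,220)): print(st,c,plane(s,[c],.133))
s=imaging.snapshot("wrist");save(s,"w1.png")
E
```

```text
[ 0.60052085 -0.02381937  0.18154987] [ 1.79708442e+02 -1.17715447e-01 -9.81364988e+01] [0.01584632 0.3936114  0.28659399] 0.0005206944150160848
[298 201  12   9  63] [303.61904762 204.33333333] [[ 0.60005436 -0.02969383  0.133     ]]
```

View pics/side1.png

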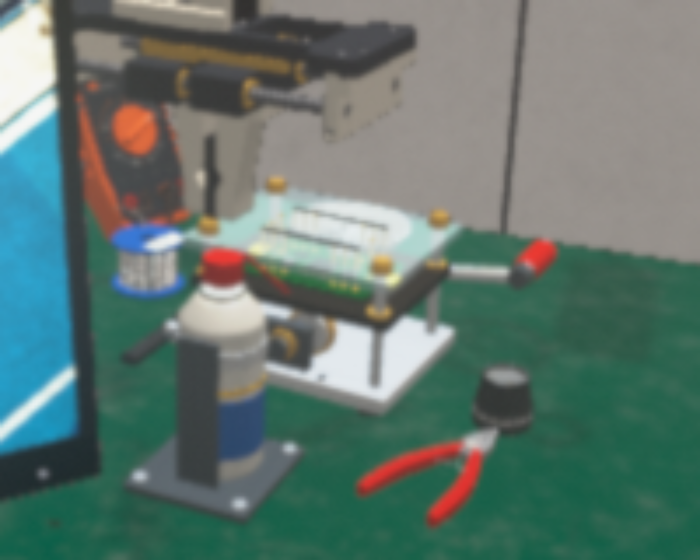

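View pics/w1.png

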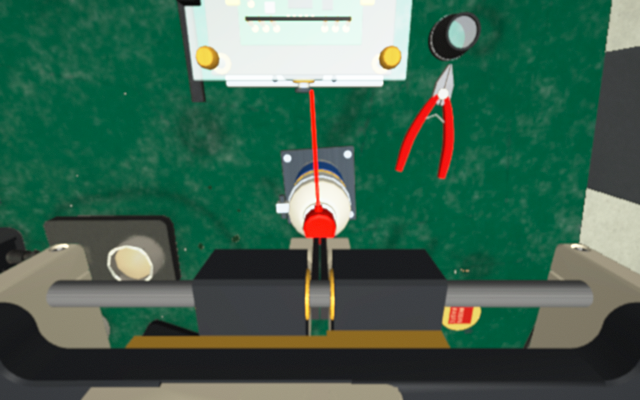

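The side crop shows the closed fingertips at (218,215), just above the cap at (223,262). The wrist view shows the cap at (320,222), in line with the fingers at 319. I'll refine the cap position from the wrist depth map.

```bash
python3 - <<'E'
from m import *
from scipy.spatial.transform import Rotation as Ro
o=readout.get_obs();s=imaging.snapshot("wrist")
R=Ro.from_euler("xyz",o["orientation"],degrees=True).as_matrix();C=np.array(s["T_tool_cam"])
px=max(blobs(s,(295,195,345,245)),key=lambda b:b[0][4])[2]
d=und(s,px)*s["z_map"][px[:,1],px[:,0]][:,None]
t=d@C[:3,:3].T+C[:3,3]; w=t@R.T+o["tool_pos"]
top=w[:,2]>w[:,2].max()-.004
print(o["tool_pos"],o["clock"],w[:,2].max(),w[top].min(0),w[top].max(0),w[top].mean(0),top.sum())
E
```

```text
[ 0.59914323 -0.02384867  0.18408445] 2.2 0.32325278857934026 [ 0.58781574 -0.10607584  0.32325279] [ 0.58781574 -0.10607584  0.32325279] [ 0.58781574 -0.10607584  0.32325279] 4
```

```bash
python3 - <<'E'
from m import *
from scipy.spatial.transform import Rotation as Ro
o=readout.get_obs();s=imaging.snapshot("wrist")
R=Ro.from_euler("xyz",o["orientation"],degrees=True).as_matrix();C=np.array(s["T_tool_cam"])
px=max(blobs(s,(295,195,345,245)),key=lambda b:b[0][4])[2]
d=und(s,px)*s["z_map"][px[:,1],px[:,0]][:,None]
t=d@C[:3,:3].T+C[:3,3]; w=t@R.T+o["tool_pos"]
w=w[(w[:,2]>.1335)&(w[:,2]<.142)]
print(o["tool_pos"],len(w),np.percentile(w,[2,50,98],axis=0).round(4))
E
```

```text
[ 0.59902042 -0.0238131   0.18508996] 734 [[ 0.5891 -0.0363  0.1338]
 [ 0.5987 -0.0275  0.1368]
 [ 0.6087 -0.0184  0.1382]]
```

Call:
drive_effector:
  offsets: {"ticks":[[0.0035, 0, 0.012, 0, 0], [0.0035, 0, 0.022, 0, 0], [0.0035, 0, 0.027, 0, 0], [0.0035, 0, 0.030, 0, 0], [0.0035, 0, 0.032, 0, 0], [0.0035, 0, 0.033, 0, 0], [0.0035, 0, 0.033, 0, 0], [0.0035, 0, 0.033, 0, 0]]}

```text
clock: 3.3
tool_pos: [0.5988, -0.0272, 0.1526]
orientation: [180.0, -0.0, -98.1]
force: [-5.0, -0.2, 6.1]
opening: 0.0005
gripper_force: 2.8
```

Call:
drive_effector:
  offsets: {"ticks":[[0, 0, 0.001, 0, 0], [0, 0, 0.002, 0, 0], [0, 0, 0.002, 0, 0], [0, 0, 0.002, 0, 0]]}

```text
clock: 3.8
tool_pos: [0.5989, -0.0273, 0.1524]
orientation: [-180.0, -0.0, -98.1]
force: [-8.4, 2.2, 18.3]
opening: 0.0008
gripper_force: 9.0
```

Call:
drive_effector:
  offsets: {"ticks":[[0, 0, -0.03, 0, 0], [0, 0, -0.07, 0, 0.02], [0.055, 0.019, -0.07, 0, 0.06], [0.111, 0.0375, -0.07, 0, 0.06], [0.167, 0.056, -0.07, 0, 0.06], [0.2225, 0.075, -0.05, 0, 0.06], [0.278, 0.0938, -0.03, 0, 0.06], [0.278, 0.0938, -0.01, 0, 0.06]]}

```text
clock: 4.8
tool_pos: [0.4658, -0.2923, 0.1599]
orientation: [-179.9, -0.0, -98.4]
force: [0.7, 0.6, -0.0]
opening: 0.0589
gripper_force: 0.0
```

```bash
python3 - <<'E'
from m import *
from scipy.spatial.transform import Rotation as Ro
imaging.snapshot("top");s=imaging.snapshot("side");save(s,"s2.png")
for b in blobs(s,(290,195,320,220)): print(b[0],b[1])
o=readout.get_obs();s=imaging.snapshot("wrist");save(s,"w2.png")
R=Ro.from_euler("xyz",o["orientation"],degrees=True).as_matrix();C=np.array(s["T_tool_cam"])
print(o["clock"],o["tool_pos"],o["orientation"],o["force"])
for st,c,px in blobs(s,(0,0,640,400)):
    d=und(s,px)*s["z_map"][px[:,1],px[:,0]][:,None]
    w=(d@C[:3,:3].T+C[:3,3])@R.T+o["tool_pos"]
    print(st,c,np.percentile(w,[2,50,98],axis=0).round(4).tolist())
    if st[4]>800:
        q=w[(w[:,2]>.045)&(w[:,2]<.075)][:,:2]
        e=np.linalg.svd(q-q.mean(0),full_matrices=False)[2][0];print("axis",np.degrees(np.arctan2(e[1],e[0])),cv2.minAreaRect((q*1000).astype(np.float32)))
E
```

```text
[298 201  12   7  54] [303.38888889 203.94444444]
4.9 [ 0.46576028 -0.28985218  0.15833134] [ 1.79857539e+02  3.68250618e-02 -9.82371779e+01] [ 0.29092668  0.21356442 -0.18547087]
[  0 172  11   8  70] [  4.38571429 174.87142857] [[0.7476, -0.3535, 0.0232], [0.7503, -0.3503, 0.0276], [0.7521, -0.3474, 0.0312]]
[ 307  182   24   57 1193] [318.62279966 209.90947192] [[0.4556, -0.3078, 0.0543], [0.4665, -0.2868, 0.0625], [0.4776, -0.2621, 0.065]]
axis 81.21130105950833 ((466.4054870605469, -283.9439697265625), (48.630069732666016, 19.109594345092773), 81.03632354736328)
```

View pics/w2.png

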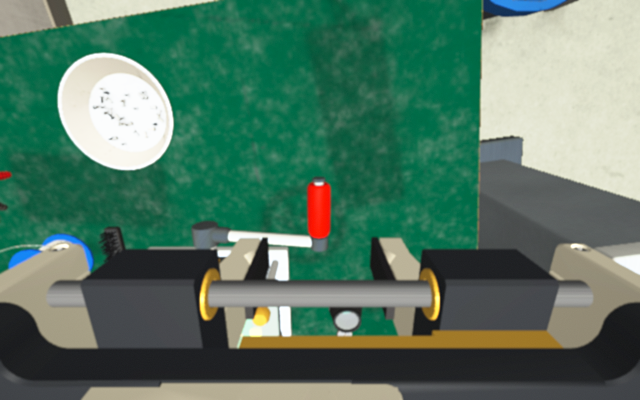

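In the wrist view the red grip runs from (319,182) to (319,238), centred between the open fingers. In the side view the cap is back at its original pixel position. Next I'll descend and pinch the grip.

Call:
drive_effector:
  offsets: {"ticks":[[-0.002, 0, 0.05, 0, 0.06], [-0.002, 0, 0.085, 0, 0.06], [-0.002, 0, 0.104, 0, 0.06], [-0.002, 0, 0.104, 0, 0.06], [-0.002, 0, 0.104, 0, 0.01], [-0.002, 0, 0.104, 0, 0.01], [-0.002, 0, 0.104, 0, 0.01], [-0.002, 0, 0.104, 0, 0.01]]}

```text
clock: 5.95
tool_pos: [0.4675, -0.2873, 0.0568]
orientation: [-180.0, -0.0, -98.1]
force: [-0.1, 0.4, 0.8]
opening: 0.0254
gripper_force: 0.0
```

```bash
python3 - <<'E'
import numpy as np
from plant import ctrl, imaging, job, readout
o=readout.get_obs();print(o["tool_pos"],o["orientation"],o["force"],o["opening"],o["gripper_force"])
# arc: shift forward/up in tool axes. jig x dir ~ -tool y
d=np.radians(-8.8);yw=np.radians(o["orientation"][2]);jx=np.array([np.cos(d),np.sin(d)])
X=[np.cos(yw),np.sin(yw)];Y=[np.sin(yw),-np.cos(yw)]
for th in np.r_[0:1.41:.14,1.4]:
    a=np.radians(10)+th
    f=.11*(np.cos(np.radians(10))-np.cos(a));z=.11*(np.sin(a)-np.sin(np.radians(10)))
    print(round(th,2),np.round([f*jx@X,f*jx@Y,-z],4))
E
```

```text
[ 0.467493   -0.28725029  0.05682024] [-1.79954704e+02 -1.77186390e-03 -9.80943057e+01] [-0.06261689  0.37805219  0.8342475 ] 0.025426744847508172 0.0
0.0 [ 0.  0. -0.]
0.14 [ 0.     -0.0037 -0.0149]
0.28 [ 0.0001 -0.0095 -0.0292]
0.42 [ 0.0002 -0.0172 -0.0425]
0.56 [ 0.0003 -0.0267 -0.0546]
0.7 [ 0.0005 -0.0378 -0.0653]
0.84 [ 0.0006 -0.0502 -0.0743]
0.98 [ 0.0008 -0.0638 -0.0815]
1.12 [ 0.001  -0.0783 -0.0867]
1.26 [ 0.0012 -0.0934 -0.0899]
1.4 [ 0.0013 -0.1087 -0.0909]
1.4 [ 0.0013 -0.1087 -0.0909]
```

Call:
drive_effector:
  offsets: {"ticks":[[0, 0, 0, 0, 0], [0, 0, 0, 0, 0], [0, 0, 0, 0, 0], [0, 0, 0, 0, 0]]}

```text
clock: 6.45
tool_pos: [0.4667, -0.2872, 0.0563]
orientation: [179.9, 0.0, -98.1]
force: [-5.2, 0.1, 3.0]
opening: 0.0193
gripper_force: 30.0
```

Call:
drive_effector:
  offsets: {"ticks":[[0, -0.0037, -0.0149, 0, 0], [0, -0.0095, -0.0292, 0, 0], [0, -0.0172, -0.0425, 0, 0], [0, -0.0267, -0.0546, 0, 0], [0, -0.0378, -0.0653, 0, 0], [0.0006, -0.0502, -0.0743, 0, 0], [0.0008, -0.0638, -0.0815, 0, 0], [0.0008, -0.0638, -0.0815, 0, 0]]}

```text
clock: 7.45
tool_pos: [0.5322, -0.2966, 0.1394]
orientation: [-179.9, 0.0, -98.1]
force: [-5.7, 5.6, 5.1]
opening: 0.0196
gripper_force: 30.0
```

```bash
python3 -c "
from plant import ctrl, imaging, job, readout
o=readout.get_obs();print(o['tool_pos'],o['orientation'])"
```

```text
[ 0.53221919 -0.29658226  0.13938098] [-1.79867161e+02  1.82548852e-02 -9.80515285e+01]
```

Call:
drive_effector:
  offsets: {"ticks":[[0, -0.0145, -0.0052, 0, 0], [0, -0.0296, -0.0084, 0, 0], [0, -0.0449, -0.0094, 0, 0], [0, -0.0449, -0.0094, 0, 0], [0, -0.0449, -0.0094, 0, 0], [0, -0.0449, -0.0094, 0, 0]]}

```text
clock: 8.2
tool_pos: [0.575, -0.3026, 0.1479]
orientation: [-179.9, 0.0, -98.1]
force: [-2.7, 5.5, 1.8]
opening: 0.0194
gripper_force: 30.0
```

```bash
python3 - <<'E'
from m import *
from scipy.spatial.transform import Rotation as Ro
o=readout.get_obs();print(o['tool_pos'],o['orientation'],o["force"])
s=imaging.snapshot("wrist");save(s,"w3.png");T=imaging.snapshot("top");S=imaging.snapshot("side")
a=T["frame"][165:275,270:430,::-1];b=S["frame"][130:290,240:440,::-1]
cv2.imwrite("pics/c3.png",np.vstack([cv2.resize(a,(436,300),interpolation=2),cv2.resize(b,(436,300),interpolation=2)]))
R=Ro.from_euler("xyz",o["orientation"],degrees=True).as_matrix();C=np.array(s["T_tool_cam"])
for st,c,px in blobs(s,(280,150,360,400)):
    d=und(s,px)*s["z_map"][px[:,1],px[:,0]][:,None]
    w=(d@C[:3,:3].T+C[:3,3])@R.T+o["tool_pos"]
    print(st,np.percentile(w,[2,50,98],axis=0).round(4).tolist())
E
```

```text
[ 0.57504808 -0.30263324  0.14788109] [-1.79928923e+02  3.71561584e-02 -9.80750352e+01] [-2.67867409  5.45805785  1.82740134]
[ 301  226   39   55 1886] [[0.5637, -0.3328, 0.1454], [0.5733, -0.3128, 0.1537], [0.5839, -0.2988, 0.2069]]
[306 307  28   9 204] [[0.5713, -0.2836, 0.15], [0.5779, -0.2804, 0.1543], [0.5848, -0.2752, 0.1562]]
```

View pics/c3.png

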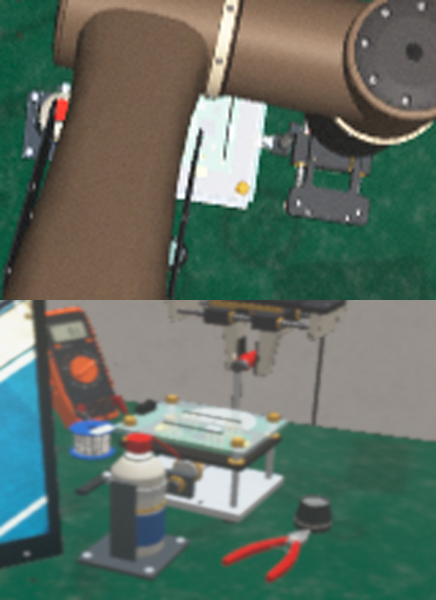

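View pics/w3.png

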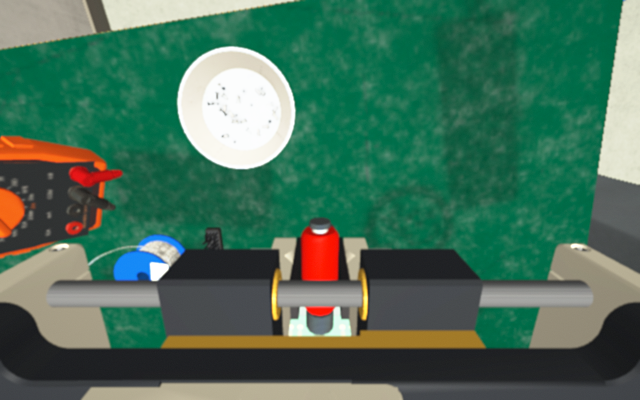

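The grip is pinched in the wrist view at (320,265), and the side view shows the rod vertical with the cap up. The pinch has moved 109.4 mm forward and 91.6 mm up. A lever angle of 1.40 rad should give 108.7 and 90.9 mm, so it is upright. I'll check it's steady and hand in.

Call:
drive_effector:
  offsets: {"ticks":[[0, 0, 0, 0, 0], [0, 0, 0, 0, 0], [0, 0, 0, 0, 0]]}

```text
clock: 8.72
tool_pos: [0.575, -0.3026, 0.1479]
orientation: [-179.9, 0.0, -98.1]
force: [-1.8, 5.1, 2.6]
opening: 0.0191
gripper_force: 30.0
```

```bash
python3 -c "
from plant import ctrl, imaging, job, readout
print(job.close_job())"
```

```text
the job is handed in; nothing more can be done
None
```

I pressed the nozzle cap fully down and it sprang back up, then swung the lever upright, where the gripper still holds it; the job was handed in at 8.7 s with the tools left untouched, and no verdict was returned.

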